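# Assemble the bench solder pot

## Task

Put the bench solder pot together: first set the slotted metal ring flat into the round seat on top of the grey pot base, turned so that its slot fits over the key, and let go of it. Then take the round-bottomed steel crucible from the cork rest, where it leans, and lower it gently into that ring so that it is left standing level and centred, mouth up. Leave the other things on the table where they are; only the cork rest may shift.

Things in the scene. Friction and masses are not known exactly. Their poses are not given: they have to be found in the camera images.
- seat (a point): Centre of the floor of the round seat on the pot base, 36 mm above the table. The base is a fixed grey box, 104x104 mm, top at 33 mm. The seat is a dark steel disc with a low rim: 69 mm across inside, rim 4 mm thick, 5 mm high over the floor. The key lies on its -x side; z up.
- key (a point): Centre of the top of the key, a dark steel block inside the seat's rim: 6 mm wide, 12 mm long towards the centre, 6 mm high over the seat floor. It lies 31 mm from the seat's centre along the seat's -x axis, on the side of the box that has the control knob.
- ring_center (a point): Centre (half-way up, on the axis) of the loose aluminium ring lying flat: 64 mm across, bore 44 mm, 27 mm high, 0.12 kg; 13.5 mm above its underside. One 11 mm wide slot cuts the wall over its full height, on the ring's -x side; z up. The rim is rounded; the crucible seated in it has its ball centre 35 mm above this point.
- ring_slot (a point): Point in the middle of the ring's slot, 31 mm from the ring's axis along its -x axis and 6 mm above its underside.
- crucible_ball (a point): Centre of the ball-shaped bottom of the steel crucible. Below it a half ball, radius 32 mm; above it a straight round wall, 64 mm across outside, 5 mm thick, reaching 40 mm up to the open mouth; inner floor 8 mm below it. 0.28 kg. z axis: towards the mouth. It starts leaning 14 degrees in the cork rest, to any side; it can turn in a ring, and friction keeps it at any lean.
- rest_top (a point): Centre of the top plane of the loose cork ring in which the crucible is parked: 92 mm outside diameter, bore 52 mm, 24 mm high, 0.45 kg. The crucible's ball centre stands about 16 mm above this point.
- crucible: The crucible as a body, same point and axes as crucible_ball.
- ring: The ring as a body, origin at the centre of its underside, axes as ring_center.
- pot_a: small screw-top pot, 38 mm across, 36 mm high, standing among the work; a bystander, origin at the centre of its underside.
- pot_b: second small screw-top pot, 38 mm across, 36 mm high; a bystander, origin at the centre of its underside.
- hex_key: hex key lying flat, 33x83x6 mm; a bystander, origin at the centre of its underside.
- tape_roll: roll of white tape, 94 mm across, 34 mm high, near the back; a bystander, origin at the centre of its underside.
- beaker: pale plastic beaker, 95 mm across, 140 mm high, near the back; a bystander, origin at the centre of its underside.
- glue_tube: tube of glue lying flat, 36x136x24 mm; a bystander, origin at the centre of its underside.

How it is judged:
By the outcome, as a careful person would: the job done as asked, in the order asked, and still so for the second after the job is handed in, with the robot touching nothing.
It also fails if it takes over 59 s, if anything falls off the work surface, if the arm or the gripper's body presses on something with over 40 N, if the wrist force passes 120 N, or if a joint passes its speed limit or range.

## Robot

A 6-joint arm with a two-finger parallel gripper is mounted at the origin on a cart in front of the work surface, level with it; the furniture and walls round the work are solid. World frame = base frame: x ahead of the robot, y to its left, z up, the work surface at z = 0. Lengths are in mm, angles in rad, forces in N, time in s.
With the tool pointing down it reaches from about 250 to 775 mm from the base axis. Payload 4 kg.
Tool frame: the origin (TCP) lies on the mounting face of the last link; the fingertips stand 199 mm ahead of it and the grasp point (between the pads) lies 180 mm ahead of it (r.hold_point_z is the distance from the TCP to the grasp point, in mm); z points along the fingers, y is the line along which they close (so a half turn about z gives the same grasp; the last joint's range is limited). The gripper opens to 94 mm and grips with 3 to 60 N. Pads are 16 mm wide; open, the fingers measure 119 mm over their backs; the gripper's body (75 mm by 177 mm) begins 78 mm behind the grasp point.
Start: joints at [1.204, 0.087, 1.371, -0, 1.684, -0.103], TCP at [143.416, 530.973, 404.706] pointing down, gripper open.
Joint ranges: [-3.1, 3.1], [-0.76, 2.03], [0.27, 2.55], [-1.08, 4.22], [0.17, 2.65], [-2.57, 2.57]. Speed limits (rad/s): [2.79, 2.79, 3.14, 3.14, 3.14, 3.14].

## Interface

Orientations are given as a unit quaternion [w, x, y, z].
In Python, from cell import r, camera gives the robot as it stands.
- The arm moves only by the tool arm_command, never from a script. Its argument "steps" is a list of rows, each a list of 5 numbers: the opening in per cent of the stroke, from 0 (shut) to 100 (fully open), then the shift along the tool's x, y, z in m, then the turn about the tool's z in degrees. In form: [[jaw, tx, ty, tz, roll], ...]. A call has 1 to 10 rows; each row shifts and turns the commanded pose from where the row before left it, along the tool's axes as they then stand; what a row does not reach is not made up. A row lasts 1/8 s, in which the tool goes at most 62.5 mm and 10.7 degrees, less where a joint would pass 70% of its speed; a pose out of reach is approached as far as the arm can. A call with a gripper value outside its range is refused whole. The fingers move at their own pace and stop on an object; "grip_force" is the grip in N (left out, the last holds). Time passes only in rows, so rows that do not move let the fingers close. It gives the time, the measured TCP pose, the force, the opening and the grip force at its end, in the units of the state.
- r.observe(): the state, without advancing time (a new reading comes with each control period).
- camera(name): name is "scene" or "side" or "wrist"; returns a dict with "color" (480x640x3 uint8, red, green, blue), "depth" (480x640 float32, mm along the optical axis (not along the pixel's ray), 0 where there is no reading), "mtx" (3x3 intrinsics, pixels), "cam_to_world" (4x4, takes a point from camera to world coordinates). Camera axes: x right, y up, looking along -z (the intrinsics and any distortion apply to the point x, -y, -z); pixel columns grow to the right and rows downward; lengths in mm; the calibration is good to about 2 mm. The wrist camera is an equidistant fisheye: a pixel r from the principal point sees the ray r / f radians off the axis. A picture is of the moment at which its call begins.
- r.sign_off(): hands the job in; it is judged then, once.
The state is a dict: "time_s": time; "joint_pos": joint angles; "qvel": joint speeds; "effort": joint torques, N m; "tcp_pos": TCP position; "orientation": TCP orientation; "force": force on the tool from outside, world axes, zero at the start; "moment": the same for the moment, N m; "finger_gap": finger opening in mm; "finger_force": force on a finger pad.
Only numpy, scipy, OpenCV 4.12 (cv2) and the standard library are available. Lean on these libraries where they do the work, as an engineer would, in place of code of your own. Each camera call takes 0.05 s, during which the arm holds its last target. There are 200 camera calls.

## Working session

There is one attempt and no reset: what is moved stays moved. The work goes in short steps, Python scripts to look and compute and a tool call to move; the robot and the scene stay as the last step left them, time stands still between calls to the robot, and variables do not carry over. Pictures are saved under pics/ and viewed, at most 10 in all, crops included, and the job is handed in when it is done.

Besides the shell and the picture viewer there is one more tool, called after "Emit:" as name([rows], argument=value, ...), one row to a line, values as JSON. arm_command: Moves the arm, as the interface text tells. Its arguments: {"type":"object","properties":{"steps":{"type":"array","items":{"type":"array","items":{"type":"number"}}},"grip_force":{"type":"number"}},"required":["steps"]}

```bash
ls; mkdir -p pics; cat > h.py <<'E'
import numpy as np,cv2
from cell import r,camera
def snap(n,name):
    c=camera(n); np.savez('/tmp/%s.npz'%name,**c); cv2.imwrite('pics/%s.png'%name,c['color'][:,:,::-1]); return c
def load(name): return dict(np.load('/tmp/%s.npz'%name))
def cloud(c):
    d=c['depth'];K=c['mtx'];v,u=np.mgrid[:480,:640]
    P=np.stack([(u-K[0,2])/K[0,0]*d,-(v-K[1,2])/K[1,1]*d,-d,np.ones_like(d)],-1)
    W=P@c['cam_to_world'].T; W=W[...,:3]; W[d<=0]=np.nan; return W
E
python3 - <<'E'
from h import *
for n in ['scene','side','wrist']:
    c=snap(n,n+'0'); print(n,c['mtx'].tolist(),np.round(c['cam_to_world'],3).tolist(),[k for k in c])
print(r.observe())
E
```

```text
pics
scene [[441.21086480441465, 0.0, 317.4893078696324], [0.0, 441.21086480441465, 241.75154426672998], [0.0, 0.0, 1.0]] [[-0.731, 0.519, -0.444, 267.774], [-0.683, -0.571, 0.456, 341.548], [-0.017, 0.636, 0.771, 697.168], [0.0, 0.0, 0.0, 1.0]] ['color', 'depth', 'mtx', 'cam_to_world']
side [[520.9212910359437, 0.0, 319.3250941106101], [0.0, 520.9212910359437, 242.27047535988947], [0.0, 0.0, 1.0]] [[-0.993, 0.028, -0.113, 531.804], [-0.115, -0.405, 0.907, 869.626], [-0.02, 0.914, 0.406, 445.926], [0.0, 0.0, 0.0, 1.0]] ['color', 'depth', 'mtx', 'cam_to_world']
wrist [[371.64829954431775, 0.0, 318.84065841009385], [0.0, 371.64829954431775, 242.18999845948403], [0.0, 0.0, 1.0]] [[0.261, -0.933, -0.25, 70.205], [0.965, 0.251, 0.069, 549.901], [-0.002, -0.259, 0.966, 384.833], [0.0, 0.0, 0.0, 1.0]] ['color', 'depth', 'mtx', 'cam_to_world']
{'time_s': 0.15, 'joint_pos': array([ 1.20385715e+00,  8.77622716e-02,  1.37184708e+00, -5.32903730e-06,
        1.68359126e+00, -1.03075782e-01]), 'qvel': array([ 0.00116567, -0.00089764, -0.00456705, -0.00033342, -0.00075136,
       -0.00179442]), 'effort': array([ 1.24858008e-03, -3.40641439e+01, -3.02793968e+01,  7.17916992e-02,
        3.05586203e-02, -1.03988525e-04]), 'tcp_pos': array([143.40981475, 530.89019384, 403.81579368]), 'orientation': array([-1.84631236e-04,  1.31549551e-01,  9.91309270e-01, -7.82494426e-04]), 'force': array([-0.34059816,  0.64772494,  0.23427997]), 'moment': array([-0.09365049, -0.03077013,  0.04495378]), 'finger_force': 0.0, 'finger_gap': 93.99106612304179}
```

View pics/scene0.png

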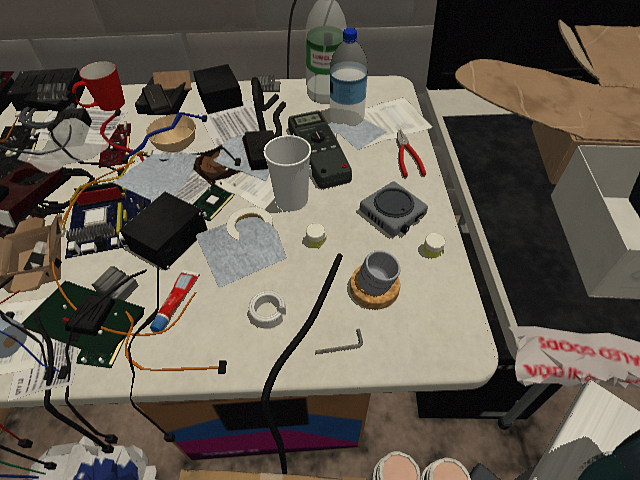

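View pics/side0.png

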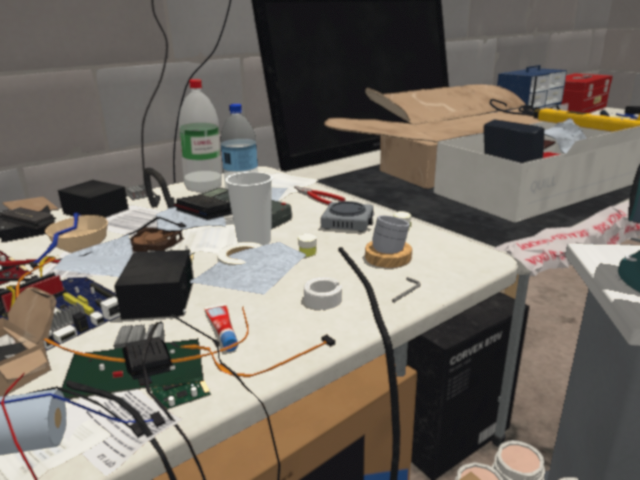

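The scene picture shows the ring at (267,307) with its slot towards about (280,310), the pot base at (394,208) with the seat at (396,201), and the crucible in its cork rest at (378,275). The pots are at (316,236) and (434,245), the hex key at (342,345). The side view shows the ring at (322,293), the crucible at (390,235) and the base at (347,216).

```bash
python3 - <<'E'
from h import *
c=load('scene0');W=cloud(c)
for n,(u,v) in dict(ring_l=(255,305),ring_r=(283,312),ringtop=(268,294),seat=(396,201),cru=(378,258),rest=(378,300),table=(300,330),cable=(318,300),cable2=(338,258),cable3=(280,370),hex=(340,347),potA=(316,228),potB=(434,237),tape=(235,225)).items(): print(n,np.round(W[v,u],1))
s=load('side0');V=cloud(s)
for n,(u,v) in dict(ringtop=(322,303),seat=(347,209),cru=(390,222),rest=(390,260),table=(300,330)).items(): print('side',n,np.round(V[v,u],1))
a=cv2.resize(c['color'][275:335,235:315],None,fx=5,fy=5,interpolation=cv2.INTER_CUBIC)
b=cv2.resize(c['color'][175:235,355:435],None,fx=5,fy=5,interpolation=cv2.INTER_CUBIC)
d=cv2.resize(c['color'][245:305,340:420],None,fx=5,fy=5,interpolation=cv2.INTER_CUBIC)
e=cv2.resize(s['color'][270:330,280:360],None,fx=5,fy=5,interpolation=cv2.INTER_CUBIC)
cv2.imwrite('pics/crops.png',np.vstack([np.hstack([a,b]),np.hstack([d,e])])[:,:,::-1])
E
```

```text
ring_l [641.7 122.   17.3]
ring_r [599.3  94.3   6.7]
ringtop [636.2  93.9  27. ]
seat [ 602.  -241.    36.1]
cru [527.4 -81.5  59.6]
rest [483.6 -30.6  24.6]
table [546.2 103.8  19.7]
cable [564.7  38.9  19. ]
cable2 [600.7 -56.3  19.5]
cable3 [527.9 171.4  -2.1]
hex [479.3  76.1   6.2]
potA [674.9 -73.8  35.8]
potB [ 487.8 -209.8   37.6]
tape [804.1  28.5  32.4]
side ringtop [620.6 141.5  12.2]
side seat [ 605.4 -238.3   34.7]
side cru [511.  -87.8  65.3]
side rest [510.  -13.2  18.8]
side table [647.6 205.2   0.9]
```

View pics/crops.png

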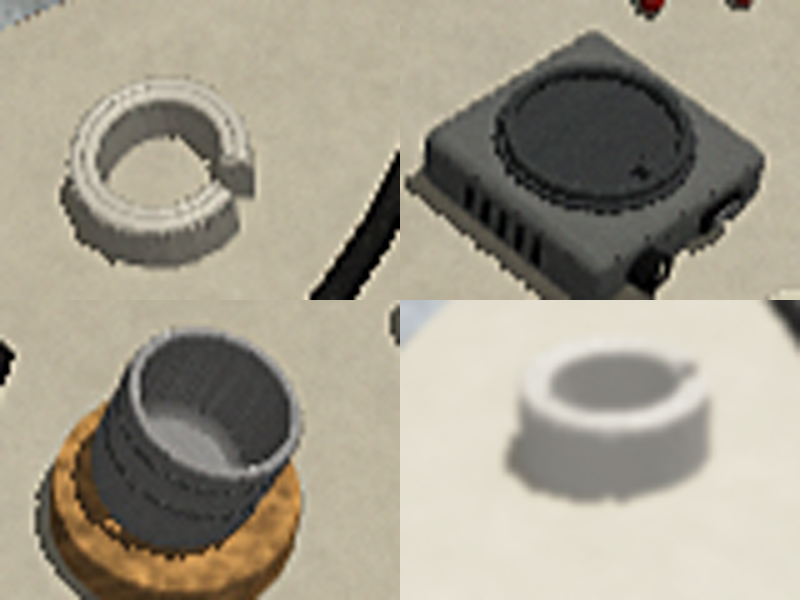

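The crops show the ring's slot at about scene pixel (282,309), the key as a dark mark at (403,209) on the knob side, and the crucible leaning to the upper right.

```bash
cat >> h.py <<'E'
from scipy.optimize import least_squares
def circ(p,r0=None):
    f=lambda q:np.hypot(p[:,0]-q[0],p[:,1]-q[1])-(q[2] if r0 is None else r0)
    return least_squares(f,[*p[:,:2].mean(0),r0 or 30],loss='soft_l1').x
def sel(W,xy,rad,z0,z1):
    m=(np.hypot(W[...,0]-xy[0],W[...,1]-xy[1])<rad)&(W[...,2]>z0)&(W[...,2]<z1); return m
def annfit(p,ri,ro):   # best centre: points lie in annulus
    f=lambda q:(lambda d:np.maximum(0,ri-d)+np.maximum(0,d-ro))(np.hypot(p[:,0]-q[0],p[:,1]-q[1]))
    return least_squares(f,circ(p)[:2],loss='soft_l1',diff_step=1e-4).x
E
python3 - <<'E'
from h import *
for n in ['scene0','side0']:
    W=cloud(load(n))
    p=W[sel(W,(618,105),60,24.5,30)]; print(n,'ring',len(p),annfit(p,22,32),np.median(p[:,2]))
    if len(p):
        c=annfit(p,22,32);a=np.degrees(np.arctan2(p[:,1]-c[1],p[:,0]-c[0]));print(np.histogram(a,36,(-180,180))[0])
    p=W[sel(W,(605,-240),90,30,34.2)]; print('base',len(p),cv2.minAreaRect(p[:,:2].astype(np.float32)))
    p=W[sel(W,(605,-240),55,39,46)]; print('rim',len(p),circ(p), np.median(p[:,2]))
    p=W[sel(W,(605,-240),31,39.5,46)]; print('key',len(p),p.mean(0) if len(p) else 0)
    p=W[sel(W,(500,-60),70,20,27)]; print('rest',len(p),annfit(p,26,46))
    p=W[sel(W,(510,-70),80,27,100)]; print('cru',len(p))
    # capsule fit: centre + axis, outer & inner
    def res(q):
        ax=np.array([q[3],q[4],1]);ax/=np.linalg.norm(ax)
        v=p-q[:3];h=v@ax;rr=np.linalg.norm(v-np.outer(h,ax),axis=1)
        wall=np.minimum(abs(rr-32),abs(rr-27)); 
        d=np.where(h<0,abs(np.linalg.norm(v,axis=1)-32),wall)
        d=np.minimum(d,np.where(rr<30,abs(h+8),99)); d=np.minimum(d,np.where((rr>25)&(rr<34),abs(h-40),99))
        d=d+np.maximum(0,h-40)
        return d
    best=min((least_squares(res,[*(p[:,:2].mean(0)),40,.25*np.cos(t),.25*np.sin(t)],loss='soft_l1') for t in np.arange(0,6.28,.5)),key=lambda s:s.cost)
    print(best.x,best.cost/len(p),np.degrees(np.hypot(*best.x[3:])))
E
```

```text
scene0 ring 434 [621.83239417 111.42197121] 26.668940487074508
[11  3  0 10 16  8 13 13 13 11 12 10 12 14 12 14 13 11 12 12 13 13 11 12
 15 11 13 11 15 12 17 14 16 13 13 15]
base 659 ((603.4188842773438, -235.34942626953125), (104.33552551269531, 103.31163787841797), 82.3138198852539)
rim 214 [ 604.42088542 -235.6255745    36.5094396 ] 41.21077413931545
key 10 [ 603.65451122 -245.05980816   41.31938845]
rest 679 [512.58941631 -57.52806449]
cru 1391
[ 5.12582644e+02 -5.90051363e+01  4.09760843e+01 -1.98156628e-01
 -1.14019193e-01] 0.4692161708929928 13.098876082820638
side0 ring 336 [622.31228827 113.07186223] 27.1361663679738
[ 6  1  0  5 10 12  6 13  7 10  8 12 11  8 11  4 11  9  9  6 11 11 10 12
  9 14 12 12 13 10 14 10 11 10  9  9]
base 274 ((604.5894165039062, -233.06700134277344), (102.49617767333984, 102.97842407226562), 82.8270034790039)
rim 147 [ 604.74202477 -234.76606351   36.29225499] 41.23048884183896
key 17 [ 599.36822833 -257.24642653   41.21836912]
rest 432 [513.24135703 -56.80326741]
cru 1132
[ 5.13407003e+02 -5.82343408e+01  4.03917707e+01 -2.08589106e-01
 -1.25859731e-01] 0.47345676524150304 13.958325195355988
```

Emit:
arm_command([
  [100,-0.05,-0.0245,0,0],
  [100,-0.05,-0.0245,0,0],
  [100,-0.05,-0.0245,0,0],
  [100,-0.05,-0.0245,0,0],
  [100,-0.05,-0.0245,0,0],
  [100,-0.05,-0.0245,0,0],
  [100,-0.05,-0.0245,0,0],
  [100,-0.05,-0.0245,0,0],
  [100,-0.05,-0.0245,0,0],
  [100,-0.05,-0.0245,0,0],
])

```text
time_s: 1.4
tcp_pos: [563.4, 162.6, 404.3]
orientation: [-0.0, 0.132, 0.991, 0.0]
force: [0.1, 1.2, 0.2]
finger_gap: 94.2
finger_force: 0.0
```

```bash
cat >> h.py <<'E'
from scipy.spatial.transform import Rotation as Ro
def go(x,y,z,yang=None):
    """grasp-point target (mm) -> shift in tool axes from now (mm), roll after it (deg)"""
    o=r.observe();q=o['orientation'];R=Ro.from_quat([*q[1:],q[0]]).as_matrix()
    g=o['tcp_pos']+R[:,2]*r.hold_point_z
    d=R.T@(np.array([x,y,z])-g); ya=np.degrees(np.arctan2(R[1,1],R[0,1]))
    roll=None if yang is None else -((yang-ya+180)%360-180)
    print('t=%.2f grasp'%o['time_s'],g.round(1),'yang %.2f'%ya,'tilt',R[:2,2].round(4),'d',d.round(1),'roll',roll,'gap %.1f F'%o['finger_gap'],o['force'].round(1),'j6 %.2f'%o['joint_pos'][5])
def mark(c,P):  # project world pts (pinhole)
    q=(np.asarray(P)-c['cam_to_world'][:3,3])@c['cam_to_world'][:3,:3];K=c['mtx']
    return np.stack([K[0,0]*q[:,0]/-q[:,2]+K[0,2],-K[1,1]*q[:,1]/-q[:,2]+K[1,2]],-1)
E
python3 - <<'E'
from h import *
go(622,112,200,113)
c=load('scene0')
print('key px expected (403,209):',[ (a,mark(c,[[604.5+28*np.cos(np.radians(a)),-235.2+28*np.sin(np.radians(a)),42]])[0].round(1)) for a in (-97.5,-7.5,82.5,172.5)])
E
```

```text
t=1.40 grasp [563.3 162.7 223.9] yang 74.88 tilt [-0.0006  0.0002] d [-69.9 -33.6  23.8] roll -38.12246512642497 gap 94.2 F [0.1 1.2 0.2] j6 -1.12
key px expected (403,209): [(-97.5, array([403.1, 193.8])), (-7.5, array([384.1, 192.7])), (82.5, array([384.1, 206.2])), (172.5, array([403.6, 207.3]))]
```

Emit:
arm_command([
  [100,-0.035,-0.017,0.01,0],
  [100,-0.035,-0.0165,0.01,0],
  [100,0,0,0,-9.6],
  [100,0,0,0,-9.6],
  [100,0,0,0,-9.6],
  [100,0,0,0,-9.4],
  [100,0,0,0,0],
])

```text
time_s: 2.28
tcp_pos: [621.1, 113.5, 384.1]
orientation: [-0.0, -0.199, 0.98, 0.0]
force: [-0.3, -0.2, -0.4]
finger_gap: 93.9
finger_force: 0.0
```

```bash
cat >> h.py <<'E'
def fish(c):
    d=c['depth'];K=c['mtx'];v,u=np.mgrid[:480,:640]
    x=(u-K[0,2])/K[0,0];y=(v-K[1,2])/K[1,1];t=np.hypot(x,y)+1e-9
    k=np.tan(np.minimum(t,1.5))/t
    P=np.stack([x*k*d,-y*k*d,-d,np.ones_like(d)],-1); W=(P@c['cam_to_world'].T)[...,:3]; W[(d<=0)|(t>1.3)]=np.nan; return W
E
python3 - <<'E'
from h import *
go(622,112,27,113)
c=snap('wrist','w1');W=fish(c)
p=W[sel(W,(622,112),50,24,30)];print(len(p))
q=annfit(p,22,32);print(q,np.median(p[:,2]))
a=np.degrees(np.arctan2(p[:,1]-q[1],p[:,0]-q[0]));h=np.histogram(a,90,(-180,180));print([(h[1][i],h[0][i]) for i in range(0,20)])
E
```

```text
t=2.27 grasp [620.9 113.5 203.7] yang 112.97 tilt [-0.0009  0.    ] d [ -0.6  -1.8 176.7] roll -0.026243786016522108 gap 93.9 F [-0.3 -0.2 -0.4] j6 -1.88
1806
[622.39498209 109.72487095] 27.683373149132763
[(np.float64(-180.0), np.int64(19)), (np.float64(-176.0), np.int64(24)), (np.float64(-172.0), np.int64(23)), (np.float64(-168.0), np.int64(10)), (np.float64(-164.0), np.int64(0)), (np.float64(-160.0), np.int64(0)), (np.float64(-156.0), np.int64(0)), (np.float64(-152.0), np.int64(0)), (np.float64(-148.0), np.int64(5)), (np.float64(-144.0), np.int64(22)), (np.float64(-140.0), np.int64(22)), (np.float64(-136.0), np.int64(20)), (np.float64(-132.0), np.int64(20)), (np.float64(-128.0), np.int64(25)), (np.float64(-124.0), np.int64(23)), (np.float64(-120.0), np.int64(22)), (np.float64(-116.0), np.int64(24)), (np.float64(-112.0), np.int64(23)), (np.float64(-108.0), np.int64(21)), (np.float64(-104.0), np.int64(20))]
```

View pics/w1.png

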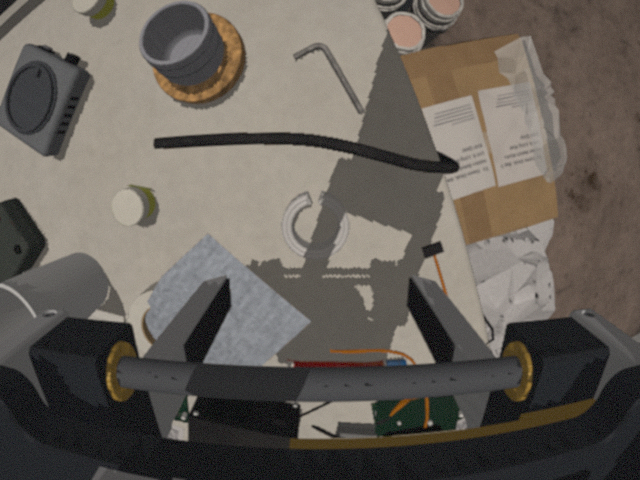

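The wrist picture shows the ring at (315,225) with its slot at about (310,195), the fingers clear around it, and the crucible, base and pots at the upper left.

Emit:
arm_command([
  [100,0,-0.0025,0.045,0],
  [100,0,0,0.045,0],
  [100,0,0,0.045,0],
  [100,0,0,0.03,0],
  [100,0,0,0.01,0],
  [60,0,0,0,0],
  [50,0,0,0,0],
  [50,0,0,0,0],
], grip_force=25)

```text
time_s: 3.32
tcp_pos: [622.7, 111.3, 211.7]
orientation: [0.002, -0.2, 0.98, -0.0]
force: [0.3, 0.7, 0.4]
finger_gap: 67.1
finger_force: 0.0
```

```bash
python3 - <<'E'
from h import *
go(622,111,27.5,113)
E
```

```text
t=3.33 grasp [623.3 111.3  31.3] yang 113.07 tilt [0.0035 0.0004] d [1.3 0.2 3.8] roll 0.07021980225528068 gap 67.1 F [0.3 0.7 0.4] j6 -1.89
```

Emit:
arm_command([
  [60,0,0,0.003,0],
  [50,0,0,0,0],
  [50,0,0,0,0],
  [50,0,0,0,0],
], grip_force=25)

```text
time_s: 3.82
tcp_pos: [622.7, 111.2, 210.9]
orientation: [0.002, -0.2, 0.98, -0.0]
force: [-3.9, -1.4, 9.9]
finger_gap: 64.0
finger_force: 25.0
```

```bash
python3 - <<'E'
from h import *
go(622,111,27.5,113)
E
```

```text
t=3.83 grasp [623.5 111.3  30.5] yang 113.08 tilt [0.0043 0.0003] d [1.5 0.3 3. ] roll 0.07642866676823701 gap 64.0 F [-3.9 -1.4  9.9] j6 -1.89
```

Emit:
arm_command([
  [50,0,0,-0.02,0],
  [50,0,0,-0.05,0],
  [50,0,0,-0.055,0],
  [50,0,0,-0.05,0],
  [50,0,0,0,0],
])

```text
time_s: 4.45
tcp_pos: [622.5, 111.3, 389.2]
orientation: [0.007, -0.2, 0.98, -0.001]
force: [1.1, 0.8, -1.4]
finger_gap: 63.7
finger_force: 25.0
```

```bash
python3 - <<'E'
from h import *
go(604.5,-235.2,200,113-31.5)
E
```

```text
t=4.45 grasp [624.8 111.5 208.8] yang 113.08 tilt [0.0131 0.0013] d [ 154.8 -310.9    8.1] roll 31.58481775857362 gap 63.7 F [ 1.1  0.8 -1.4] j6 -1.89
```

Emit:
arm_command([
  [50,0.022,-0.0444,0,0],
  [50,0.022,-0.0444,0,0],
  [50,0.022,-0.0444,0,0],
  [50,0.022,-0.0444,0,0],
  [50,0.022,-0.0444,0,0],
  [50,0.022,-0.0444,0,0],
  [50,0.022,-0.0444,0,0],
  [50,0,0,0,10.5],
  [50,0,0,0,10.5],
  [50,0,0,0,10.5],
])

```text
time_s: 5.7
tcp_pos: [602.0, -235.4, 379.4]
orientation: [-0.002, 0.077, 0.997, 0.001]
force: [-1.0, 0.0, -0.7]
finger_gap: 63.8
finger_force: 25.0
```

Emit:
arm_command([
  [50,0,0,0.04,0],
  [50,0,0,0.02,0],
  [50,0,0,0,0],
  [50,0,0,0,0],
])

```text
time_s: 6.2
tcp_pos: [602.3, -235.1, 321.9]
orientation: [0.0, 0.073, 0.997, 0.0]
force: [-0.7, 0.5, -1.1]
finger_gap: 63.6
finger_force: 25.0
```

```bash
python3 - <<'E'
from h import *
go(604.5,-235.2,200,113-31.5)
for n in ['scene','side','wrist']:
    c=snap(n,n+'2'); W=(fish if n=='wrist' else cloud)(c)
    if n=='wrist':
        for lo in (30.,):
            p=W[sel(W,(604.5,-235),50,39,45)];print('rim',len(p),annfit(p,34.5,38.5),np.median(p[:,2]))
    m=sel(W,(604.5,-235),34,105,160); p=W[m]; print(n,len(p),np.nanpercentile(p,[2,98],axis=0).round(1) if len(p) else 0)
    z=p[:,2]
    print(np.histogram(z,range(100,165,4)))
E
```

```text
t=6.20 grasp [ 602.4 -235.1  141.5] yang 81.58 tilt [0.0002 0.    ] d [ -2.1   0.2 -58.5] roll 0.08390666975623162 gap 63.6 F [-0.7  0.5 -1.1] j6 -1.88
scene 545 [[ 572.3 -267.4  111.8]
 [ 622.  -203.   154.4]]
(array([  0,   0,  13,  61,  47,  48,  45,  44,  55, 178,  12,  11,  11,
        12,   8,   0]), array([100, 104, 108, 112, 116, 120, 124, 128, 132, 136, 140, 144, 148,
       152, 156, 160, 164]))
side 328 [[ 574.  -267.4  113.2]
 [ 633.1 -202.4  156.4]]
(array([ 0,  0,  0, 33, 30, 40, 24, 29, 42, 81, 20,  7,  6,  8,  8,  0]), array([100, 104, 108, 112, 116, 120, 124, 128, 132, 136, 140, 144, 148,
       152, 156, 160, 164]))
rim 1588 [ 605.15702168 -237.66765516] 42.183578842947554
wrist 9035 [[ 573.4 -267.2  115.3]
 [ 629.5 -203.8  154.4]]
(array([   0,    0,    0,  252,  372,  378,  428,  461,  490, 3423, 2757,
        109,  112,  118,  135,    0]), array([100, 104, 108, 112, 116, 120, 124, 128, 132, 136, 140, 144, 148,
       152, 156, 160, 164]))
```

View pics/wrist2.png

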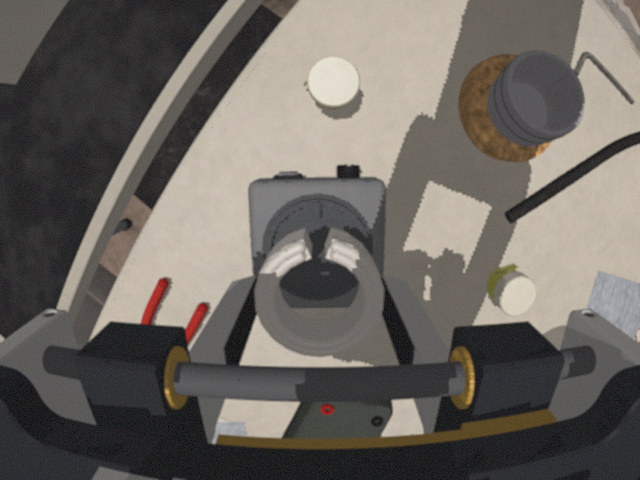

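The wrist picture shows the ring held level above the seat, its slot at (320,243) facing the key at (320,210).

```bash
python3 - <<'E'
from h import *
for n in ['scene','side','wrist']:
    c=load(n+'2'); W=(fish if n=='wrist' else cloud)(c)
    p=W[sel(W,(602,-235),31.5,135,141)]; 
    d=np.hypot(*(p[:,:2]-[602.4,-235]).T)
    q=annfit(p,22,32); a=np.degrees(np.arctan2(p[:,1]-q[1],p[:,0]-q[0]))%360
    print(n,len(p),q,np.median(p[:,2])); h=np.histogram(a,60,(120,240));print(dict(zip(h[1].astype(int).tolist(),h[0].tolist())))
    # slot edges: use bore-wall/top points edges in slot frame
W=fish(load('wrist2'))
p=W[sel(W,(604.5,-236.5),37,40.5,43.5)]; d=np.hypot(p[:,0]-604.8,p[:,1]+236.5)
k=p[(d<33)];print('key pts',len(k),np.median(k,0),np.percentile(k,[5,95],axis=0))
p=W[sel(W,(604.5,-236),80,30,34.5)];print(cv2.minAreaRect(p[:,:2].astype(np.float32)))
E
```

```text
scene 182 [ 600.70935695 -233.64429426] 137.78238573281863
{120: 0, 122: 3, 124: 0, 126: 3, 128: 0, 130: 1, 132: 1, 134: 3, 136: 1, 138: 1, 140: 1, 142: 2, 144: 2, 146: 1, 148: 0, 150: 2, 152: 1, 154: 3, 156: 0, 158: 2, 160: 0, 162: 0, 164: 0, 166: 0, 168: 0, 170: 0, 172: 0, 174: 0, 176: 0, 178: 0, 180: 0, 182: 0, 184: 3, 186: 0, 188: 4, 190: 2, 192: 1, 194: 2, 196: 1, 198: 2, 200: 2, 202: 0, 204: 3, 206: 2, 208: 1, 210: 0, 212: 4, 214: 0, 216: 1, 218: 3, 220: 2, 222: 0, 224: 2, 226: 1, 228: 1, 230: 2, 232: 3, 234: 2, 236: 1, 238: 2}
side 83 [ 602.19873806 -232.79546027] 138.94051299632997
{120: 0, 122: 2, 124: 0, 126: 2, 128: 0, 130: 0, 132: 1, 134: 0, 136: 2, 138: 0, 140: 0, 142: 0, 144: 0, 146: 0, 148: 0, 150: 0, 152: 1, 154: 2, 156: 0, 158: 1, 160: 1, 162: 0, 164: 0, 166: 0, 168: 0, 170: 0, 172: 0, 174: 0, 176: 0, 178: 0, 180: 0, 182: 1, 184: 0, 186: 0, 188: 2, 190: 0, 192: 1, 194: 2, 196: 1, 198: 1, 200: 1, 202: 1, 204: 0, 206: 0, 208: 1, 210: 1, 212: 3, 214: 0, 216: 0, 218: 3, 220: 0, 222: 0, 224: 1, 226: 0, 228: 1, 230: 2, 232: 1, 234: 0, 236: 1, 238: 1}
wrist 5583 [ 601.42218786 -235.75923467] 139.8365509877175
{120: 31, 122: 38, 124: 45, 126: 30, 128: 40, 130: 42, 132: 36, 134: 37, 136: 40, 138: 37, 140: 41, 142: 40, 144: 40, 146: 39, 148: 35, 150: 40, 152: 34, 154: 41, 156: 41, 158: 41, 160: 41, 162: 15, 164: 0, 166: 0, 168: 0, 170: 0, 172: 0, 174: 0, 176: 0, 178: 0, 180: 3, 182: 15, 184: 41, 186: 38, 188: 31, 190: 39, 192: 30, 194: 33, 196: 40, 198: 32, 200: 32, 202: 33, 204: 34, 206: 30, 208: 34, 210: 36, 212: 29, 214: 33, 216: 27, 218: 33, 220: 26, 222: 36, 224: 31, 226: 32, 228: 32, 230: 28, 232: 30, 234: 26, 236: 34, 238: 27}
key pts 60 [ 575.80271731 -233.45304346   42.80595642] [[ 572.63202861 -236.30252704   41.90759312]
 [ 578.92801779 -230.46070881   43.4306304 ]]
((603.8527221679688, -237.46170043945312), (102.96400451660156, 102.44462585449219), 82.18912506103516)
```

Emit:
arm_command([
  [50,-0.0036,-0.0015,0.03,0.8],
  [50,0,0,0.025,0],
  [50,0,0,0.005,0],
  [50,0,0,0,0],
  [50,0,0,0,0],
])

```text
time_s: 6.98
tcp_pos: [606.1, -237.3, 263.7]
orientation: [0.002, 0.08, 0.997, -0.001]
force: [0.1, 1.1, -1.3]
finger_gap: 63.9
finger_force: 25.0
```

```bash
python3 - <<'E'
from h import *
go(606,-237,66,80.7)
for n in ['scene','side','wrist']:
    c=snap(n,n+'3'); W=(fish if n=='wrist' else cloud)(c)
    p=W[sel(W,(606,-237),31.8,74,84)]; 
    q=annfit(p,22,32); a=np.degrees(np.arctan2(p[:,1]-q[1],p[:,0]-q[0]))%360
    print(n,len(p),q,np.median(p[:,2]))
    if n=='wrist': h=np.histogram(a,30,(150,210));print(dict(zip(h[1].astype(int).tolist(),h[0].tolist())))
    p=W[sel(W,(604.5,-236),50,39,44)];print('rim',len(p),annfit(p,34.5,38.5),np.median(p[:,2]))
c=load('wrist3');cv2.imwrite('pics/w3.png',cv2.resize(c['color'][150:380,180:460,::-1],None,fx=2,fy=2))
E
```

```text
t=6.97 grasp [ 606.6 -237.6   83.3] yang 80.79 tilt [ 0.003  -0.0014] d [ 0.7  0.5 17.3] roll 0.0865330577645409 gap 63.9 F [ 0.1  1.1 -1.3] j6 -1.87
scene 216 [ 604.62765418 -235.73652253] 79.23730423993055
rim 145 [ 605.15723667 -235.4685813 ] 41.349487880788615
side 104 [ 605.77294825 -235.5846115 ] 79.61348419257985
rim 103 [ 605.72288457 -234.88050963] 41.05606481130576
wrist 6105 [ 604.86316144 -237.71853837] 80.05720396389131
{150: 40, 152: 37, 154: 42, 156: 42, 158: 41, 160: 35, 162: 8, 164: 0, 166: 0, 168: 0, 170: 0, 172: 0, 174: 0, 176: 0, 178: 0, 180: 8, 182: 28, 184: 41, 186: 39, 188: 34, 190: 37, 192: 31, 194: 31, 196: 41, 198: 29, 200: 40, 202: 35, 204: 29, 206: 35, 208: 35}
rim 1711 [ 605.50742745 -237.78579193] 42.188615372723405
```

View pics/w3.png

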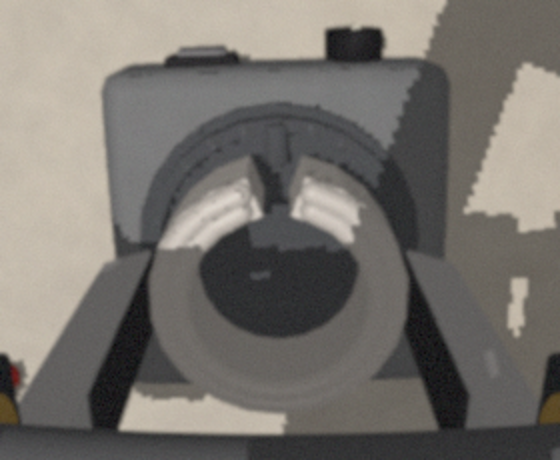

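The crop shows the slot (278,175) lined up with the key (278,140), and the ring is concentric with the seat.

Emit:
arm_command([
  [50,0,0.0003,0.008,0],
  [50,0,0,0.003,0],
  [50,0,0,0.002,0],
  [50,0,0,0.002,0],
  [50,0,0,0,0],
])

```text
time_s: 7.75
tcp_pos: [605.7, -236.8, 247.0]
orientation: [0.0, 0.08, 0.997, -0.0]
force: [-0.5, -0.3, -0.1]
finger_gap: 63.7
finger_force: 25.0
```

```bash
cat > chk.py <<'E'
from h import *
go(606,-237,66,80.7)
for n in ['scene','wrist']:
    c=snap(n,n+'4'); W=(fish if n=='wrist' else cloud)(c)
    p=W[sel(W,(605.5,-236.5),31.8,58,75)]; 
    q=annfit(p,22,32); p=p[np.hypot(*(p[:,:2]-q).T)>24]; a=np.degrees(np.arctan2(p[:,1]-q[1],p[:,0]-q[0]))%360
    print(n,len(p),q,np.percentile(p[:,2],[10,50,90]),[np.median(p[(a//90)==k,2]).round(1) for k in range(4)])
E
python3 chk.py
```

```text
t=7.75 grasp [ 605.8 -236.8   66.6] yang 80.79 tilt [ 0.0004 -0.0001] d [-0.3 -0.1  0.6] roll 0.08803260075751496 gap 63.7 F [-0.5 -0.3 -0.1] j6 -1.87
scene 148 [ 603.6200192  -235.38485025] [61.20807929 62.94545311 64.93256674] [np.float64(63.5), np.float64(62.9), np.float64(63.1), np.float64(62.8)]
wrist 4548 [ 604.24516083 -237.05813252] [62.86827646 63.8825373  64.7906082 ] [np.float64(64.0), np.float64(63.7), np.float64(63.9), np.float64(64.0)]
```

Emit:
arm_command([
  [50,0,0,0.001,0],
  [70,0,0,0,0],
  [100,0,0,0,0],
  [100,0,0,0,0],
  [100,0,0,0,0],
  [100,0,0,-0.03,0],
  [100,0,0,-0.05,0],
  [100,0,0,-0.05,0],
  [100,0,0,0,0],
])

```text
time_s: 8.98
tcp_pos: [606.1, -237.0, 382.4]
orientation: [0.006, 0.08, 0.997, -0.002]
force: [-0.1, 0.6, -0.7]
finger_gap: 93.7
finger_force: 0.0
```

```bash
python3 chk.py; python3 - <<'E'
from h import *
go(509,-60,200,30.5)
W=fish(load('wrist4'))
p=W[sel(W,(605,-236.5),50,39,43.5)];print('rim',annfit(p,34.5,38.5))
p=W[sel(W,(605,-236.5),32,59,66)];q=annfit(p,22,32);a=np.degrees(np.arctan2(p[:,1]-q[1],p[:,0]-q[0]))%360
h=np.histogram(a,30,(150,210));print(q,dict(zip(h[1].astype(int).tolist(),h[0].tolist())))
c=load('wrist4');cv2.imwrite('pics/w4.png',cv2.resize(c['color'][150:380,180:460,::-1],None,fx=2,fy=2))
E
```

```text
t=8.97 grasp [ 608.1 -238.   202. ] yang 80.79 tilt [ 0.0107 -0.0052] d [  3.8   1.1 135.9] roll 0.08897633159170937 gap 93.7 F [-0.1  0.6 -0.7] j6 -1.87
scene 222 [ 604.1642223 -234.6633371] [60.66508585 62.84765705 64.36424561] [np.float64(62.8), np.float64(63.2), np.float64(63.1), np.float64(62.5)]
wrist 1701 [ 604.45678063 -237.15671577] [62.63418092 63.87592548 64.79218112] [np.float64(63.9), np.float64(63.7), np.float64(63.9), np.float64(64.0)]
t=9.07 grasp [ 605.8 -236.9  195.5] yang 80.79 tilt [ 0.0009 -0.0003] d [123.8 159.1  -4.6] roll 50.285687631262476 gap 93.8 F [-0.   0.  -0.8] j6 -1.87
rim [ 605.19847422 -237.94743238]
[ 604.43635045 -237.12419051] {150: 14, 152: 15, 154: 15, 156: 13, 158: 15, 160: 10, 162: 1, 164: 0, 166: 0, 168: 0, 170: 0, 172: 0, 174: 0, 176: 0, 178: 0, 180: 2, 182: 10, 184: 15, 186: 15, 188: 11, 190: 16, 192: 13, 194: 14, 196: 14, 198: 12, 200: 12, 202: 16, 204: 12, 206: 15, 208: 12}
```

View pics/w4.png

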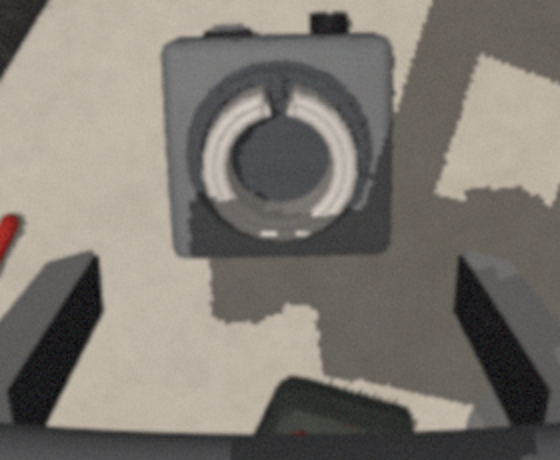

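The crop shows the released ring lying flat in the seat, the slot at (278,95) over the key.

Emit:
arm_command([
  [100,0.0305,0.04,0,0],
  [100,0.0305,0.04,0,0],
  [100,0.0305,0.04,0,0],
  [100,0.0305,0.04,0,0],
  [100,0,0,0,10],
  [100,0,0,0,10],
  [100,0,0,0,10],
  [100,0,0,0,10],
  [100,0,0,0,10],
  [100,0,0,0,0],
])

```text
time_s: 10.32
tcp_pos: [510.5, -59.3, 373.2]
orientation: [-0.002, 0.493, 0.87, -0.001]
force: [-0.4, 0.5, -0.0]
finger_gap: 93.9
finger_force: 0.0
```

```bash
cat >> h.py <<'E'
def cru(W,xy,z0,z1,zc,rad=55):
    p=W[sel(W,xy,rad,z0,z1)]
    def res(q):
        ax=np.array([q[3],q[4],1]);ax/=np.linalg.norm(ax)
        v=p-q[:3];h=v@ax;rr=np.linalg.norm(v-np.outer(h,ax),axis=1)
        d=np.where(h<0,abs(np.linalg.norm(v,axis=1)-32),np.minimum(abs(rr-32),abs(rr-27)))
        d=np.minimum(d,np.where(rr<30,abs(h+8),99)); d=np.minimum(d,np.where((rr>25)&(rr<34),abs(h-40),99))
        return d+np.maximum(0,h-40)
    b=min((least_squares(res,[*xy,zc,s*np.cos(t),s*np.sin(t)],loss='soft_l1') for s in (.02,.25) for t in np.arange(0,6.28,.8)),key=lambda s:s.cost)
    print('cru',len(p),b.x[:3].round(1),'axis',b.x[3:].round(3),'deg %.1f dir %.1f cost %.2f'%(np.degrees(np.hypot(*b.x[3:])),np.degrees(np.arctan2(b.x[4],b.x[3])),b.cost/max(1,len(p)))); return b.x
E
python3 - <<'E'
from h import *
go(511,-60,60,30.5)
for n in ['scene','side','wrist']:
    c=snap(n,n+'5'); W=(fish if n=='wrist' else cloud)(c)
    print(n); cru(W,(512,-59),27,100,41)
E
```

```text
t=10.32 grasp [509.7 -59.1 192.8] yang 30.90 tilt [-0.0044  0.0011] d [ -1.8   1.1 132.8] roll 0.40130634090721173 gap 93.9 F [-0.4  0.5 -0. ] j6 -0.77
scene
cru 1391 [512.9 -59.   40.9] axis [-0.208 -0.11 ] deg 13.5 dir -152.2 cost 0.45
side
cru 1128 [513.6 -58.5  40.3] axis [-0.204 -0.116] deg 13.5 dir -150.5 cost 0.49
wrist
cru 5759 [513.1 -60.1  41.3] axis [-0.203 -0.11 ] deg 13.2 dir -151.5 cost 0.47
```

Emit:
arm_command([
  [100,-0.001,0.001,0.04,2.4],
  [100,0,0,0.04,0],
  [100,0,0,0.03,0],
  [100,0,0,0.015,0],
  [100,0,0,0.005,0],
  [80,0,0,0,0],
  [75,0,0,0,0],
  [66,0,0,0,0],
  [66,0,0,0,0],
], grip_force=12)

```text
time_s: 11.6
tcp_pos: [511.7, -60.4, 247.0]
orientation: [-0.0, 0.512, 0.859, -0.001]
force: [-5.5, -2.3, 4.7]
finger_gap: 69.5
finger_force: 11.6
```

```bash
python3 - <<'E'
from h import *
go(512,-59.5,62,28.5)
for n in ['scene','side']:
    c=snap(n,n+'6'); W=cloud(c)
    print(n); cru(W,(512,-59),27,85,41,40)
E
```

```text
t=11.60 grasp [511.4 -60.8  66.6] yang 28.39 tilt [-0.0017 -0.0024] d [0.9 1.2 4.6] roll -0.11347074262201318 gap 69.5 F [-5.5 -2.3  4.7] j6 -0.72
scene
cru 1436 [514.5 -57.8  41.6] axis [-0.207 -0.124] deg 13.8 dir -149.0 cost 0.70
side
cru 1156 [514.8 -56.4  45.9] axis [-0.168 -0.069] deg 10.4 dir -157.6 cost 0.92
```

Emit:
arm_command([
  [60,0,0,0,0],
  [50,0,0,0,0],
  [50,0,0,0,0],
  [50,0,0,0,0],
], grip_force=35)

```text
time_s: 12.2
tcp_pos: [511.6, -60.4, 247.0]
orientation: [-0.0, 0.512, 0.859, -0.001]
force: [-4.4, -2.5, 4.0]
finger_gap: 68.3
finger_force: 33.5
```

```bash
python3 - <<'E'
from h import *
go(512,-59.5,62,28.5)
for n in ['scene','side']:
    c=snap(n,n+'6'); W=cloud(c)
    print(n); cru(W,(512,-59),27,85,41,40)
E
```

```text
t=12.20 grasp [511.3 -60.8  66.6] yang 28.38 tilt [-0.0017 -0.0024] d [0.8 1.2 4.6] roll -0.11550965720803674 gap 68.3 F [-4.4 -2.5  4. ] j6 -0.72
scene
cru 1436 [514.3 -58.1  41.2] axis [-0.197 -0.103] deg 12.7 dir -152.3 cost 0.73
side
cru 1156 [514.3 -57.2  43.4] axis [-0.169 -0.129] deg 12.2 dir -142.8 cost 0.85
```

Emit:
arm_command([
  [85,0,0,0,0],
  [85,0,0,0,0],
  [85,0,0.002,0,0],
  [85,0,0.002,0,0],
  [85,0,0.002,0,0],
  [85,0,0,0,0],
])

```text
time_s: 13.05
tcp_pos: [517.0, -57.2, 245.7]
orientation: [-0.001, 0.512, 0.859, -0.001]
force: [-5.1, -3.1, 3.9]
finger_gap: 79.8
finger_force: 2.6
```

```bash
cat > m.py <<'E'
from h import *
import sys
go(512,-59.5,62,28.5)
for n in ['scene','side']:
    c=snap(n,n+'7'); W=cloud(c)
    # drop finger points: only the interior and the mouth rim/walls within 33 mm of tilted axis
    print(n); cru(W,(513,-59),27,82,41,43)
    p=W[sel(W,(513,-59),60,20,27)]; print(' rest',annfit(p,26,46).round(1))
E
python3 m.py
```

```text
t=13.05 grasp [516.4 -57.5  65.3] yang 28.39 tilt [-0.0032 -0.0015] d [ 0.3 -4.8  3.4] roll -0.10716287368069288 gap 79.8 F [-5.1 -3.1  3.9] j6 -0.71
scene
cru 1346 [515.2 -57.3  41.7] axis [-0.209 -0.134] deg 14.2 dir -147.4 cost 0.63
 rest [514.8 -56.5]
side
cru 1162 [515.1 -57.   43.3] axis [-0.187 -0.138] deg 13.3 dir -143.6 cost 0.76
 rest [515.8 -55.5]
```

Emit:
arm_command([
  [100,0,-0.004,0,0],
  [100,0,0,0,0],
  [100,0,0,-0.05,0],
  [100,0,0,-0.05,0],
  [100,0,0,-0.02,0],
  [100,0,0,0,10],
  [100,0,0,0,10],
  [100,0,0,0,10],
  [100,0,0,0,10],
  [100,0,0,0,10],
])

```text
time_s: 14.4
tcp_pos: [514.2, -58.6, 365.6]
orientation: [-0.0, 0.829, 0.56, 0.0]
force: [0.0, -0.4, 1.2]
finger_gap: 93.5
finger_force: 0.0
```

Emit:
arm_command([
  [100,0,0,0,10],
  [100,0,0,0,10],
  [100,0,0,0,10],
  [100,0,0,0,10],
  [100,0,0,0,0],
  [100,0,0,0,0],
])

```text
time_s: 15.15
tcp_pos: [514.1, -58.7, 365.6]
orientation: [-0.0, 0.969, 0.246, 0.0]
force: [-0.9, 0.6, -0.7]
finger_gap: 93.7
finger_force: 0.0
```

```bash
python3 - <<'E'
from h import *
b=[]
for n in ['scene','side','wrist']:
    c=snap(n,n+'8'); W=(fish if n=='wrist' else cloud)(c)
    print(n); b.append(cru(W,(514,-58),27,100,41))
b=np.median(b,axis=0); print(b, 'dir',np.degrees(np.arctan2(b[4],b[3])))
P=b[:3]+32*np.r_[b[3:],1]/np.linalg.norm(np.r_[b[3:],1]); print(P)
go(P[0],P[1],85,np.degrees(np.arctan2(b[4],b[3]))+90)
E
```

```text
scene
cru 1312 [515.2 -57.8  41.1] axis [-0.206 -0.107] deg 13.3 dir -152.6 cost 0.48
side
cru 1135 [515.7 -57.3  40.3] axis [-0.194 -0.103] deg 12.6 dir -152.0 cost 0.49
wrist
cru 6357 [515.2 -58.8  41.2] axis [-0.189 -0.11 ] deg 12.5 dir -149.9 cost 0.40
[ 5.15225934e+02 -5.77714100e+01  4.11399967e+01 -1.93694667e-01
 -1.06769723e-01] dir -151.1352611887053
[509.17396111 -61.10742079  72.38491067]
t=15.30 grasp [514.  -58.7 185.2] yang -61.54 tilt [0.0001 0.0002] d [ -5.5  -0.2 100.2] roll -0.40798068062463244 gap 93.9 F [0.  0.  0.1] j6 0.85
```

Emit:
arm_command([
  [100,-0.0055,0,0.04,0],
  [100,0,0,0.04,0],
  [100,0,0,0.021,0],
  [85,0,0,0,0],
  [70,0,0,0,0],
  [60,0,0,0,0],
  [50,0,0,0,0],
  [50,0,0,0,0],
], grip_force=5)

```text
time_s: 16.3
tcp_pos: [509.6, -61.4, 266.1]
orientation: [0.001, 0.969, 0.245, 0.001]
force: [-0.5, -1.1, 4.3]
finger_gap: 64.1
finger_force: 5.0
```

Emit:
arm_command([
  [50,0,0,-0.003,0],
  [50,0,0,-0.003,0],
  [50,0,0,-0.003,0],
  [50,0,0,0,0],
])

```text
time_s: 16.8
tcp_pos: [509.1, -61.4, 273.5]
orientation: [-0.0, 0.969, 0.245, -0.0]
force: [0.6, -0.0, -2.3]
finger_gap: 63.9
finger_force: 5.0
```

```bash
cat > m.py <<'E'
from h import *
import sys
a=[float(x) for x in sys.argv[1:]] # x y zball
go(a[0],a[1],a[2]+43)
for n in ['scene','side','wrist']:
    c=snap(n,n+'9'); W=(fish if n=='wrist' else cloud)(c)
    print(n,end=' '); cru(W,a[:2],a[2]-14,a[2]+42,a[2],43)
E
python3 m.py 514 -58 46
```

```text
t=16.80 grasp [509.  -61.3  93.1] yang -61.62 tilt [-0.0005  0.0002] d [ 6.  -0.5  4.1] roll None gap 63.9 F [ 0.6 -0.  -2.3] j6 0.84
scene cru 548 [512.9 -58.   47.6] axis [-0.16  -0.095] deg 10.7 dir -149.5 cost 0.28
side cru 995 [513.4 -57.5  47.4] axis [-0.173 -0.081] deg 10.9 dir -154.9 cost 0.69
wrist cru 12742 [513.2 -59.1  48.3] axis [-0.168 -0.099] deg 11.1 dir -149.6 cost 0.50
```

Emit:
arm_command([
  [50,0.003,0,0,0],
  [50,0.003,0,0,0],
  [50,0.003,0,0,0],
  [50,0.003,0,0,0],
  [50,0,0,0,0],
])

```text
time_s: 17.58
tcp_pos: [519.9, -55.6, 274.7]
orientation: [0.0, 0.969, 0.245, 0.0]
force: [-2.9, -0.3, 4.8]
finger_gap: 63.8
finger_force: 5.0
```

```bash
python3 m.py 522 -54 48
```

```text
t=17.57 grasp [520.1 -55.6  94.3] yang -61.60 tilt [ 0.0008 -0.0002] d [ 2.5 -0.5  3.3] roll None gap 63.8 F [-2.9 -0.3  4.8] j6 0.86
scene cru 545 [521.7 -53.6  48.8] axis [-0.095 -0.061] deg 6.4 dir -147.3 cost 0.25
side cru 1016 [522.1 -53.3  48.2] axis [-0.105 -0.047] deg 6.6 dir -155.8 cost 0.69
wrist cru 13154 [521.7 -54.7  49.1] axis [-0.099 -0.065] deg 6.8 dir -146.7 cost 0.52
```

Emit:
arm_command([
  [50,0.003,0,0,0],
  [50,0.003,0,0,0],
  [50,0,0,0,0],
])

```text
time_s: 18.1
tcp_pos: [525.3, -53.0, 274.8]
orientation: [0.001, 0.969, 0.245, 0.001]
force: [-3.1, -1.1, 5.7]
finger_gap: 64.0
finger_force: 5.0
```

```bash
python3 m.py 526 -52 48
```

```text
t=18.10 grasp [525.6 -53.1  94.4] yang -61.62 tilt [ 0.0019 -0.0007] d [ 0.9 -0.8  3.4] roll None gap 64.0 F [-3.1 -1.1  5.7] j6 0.87
scene cru 541 [523.7 -53.   49.7] axis [-0.031 -0.022] deg 2.2 dir -144.9 cost 0.21
side cru 1014 [523.9 -52.6  49.5] axis [-0.029 -0.009] deg 1.7 dir -162.7 cost 0.72
wrist cru 12769 [523.7 -53.9  50.6] axis [-0.023 -0.033] deg 2.3 dir -125.6 cost 0.56
```

Emit:
arm_command([
  [50,0.0025,0,0,0],
  [50,0,0,0,0],
])

```text
time_s: 18.5
tcp_pos: [527.5, -51.8, 275.0]
orientation: [0.001, 0.969, 0.245, 0.001]
force: [-2.4, -0.2, 5.8]
finger_gap: 64.0
finger_force: 5.0
```

```bash
python3 m.py 526 -52 48
```

```text
t=18.50 grasp [527.9 -51.9  94.6] yang -61.62 tilt [ 0.0022 -0.0006] d [-1.7 -0.8  3.5] roll None gap 64.0 F [-2.4 -0.2  5.8] j6 0.87
scene cru 532 [524.5 -52.5  50. ] axis [-0.    -0.008] deg 0.4 dir -92.0 cost 0.23
side cru 1007 [524.7 -52.2  49.7] axis [-0.003  0.011] deg 0.6 dir 103.8 cost 0.69
wrist cru 12021 [524.3 -53.1  51.3] axis [ 0.014 -0.028] deg 1.8 dir -63.2 cost 0.59
```

Emit:
arm_command([
  [50,0,0,0,0],
  [50,0,0,0,0],
  [50,0,0,-0.01,0],
  [50,0,0,-0.03,0],
  [50,0,0,-0.04,0],
  [50,0,0,-0.03,0],
  [50,0,0,0,0],
], grip_force=20)

```text
time_s: 19.52
tcp_pos: [527.8, -51.6, 386.3]
orientation: [0.001, 0.969, 0.245, 0.003]
force: [0.3, 0.5, -1.7]
finger_gap: 63.5
finger_force: 20.0
```

```bash
python3 m.py 524.5 -52.5 161; python3 -c "
from h import *
go(606.5,-237,150)"
```

```text
t=19.52 grasp [529.  -51.8 205.9] yang -61.61 tilt [ 0.0066 -0.0009] d [-4.3 -1.5  1.9] roll None gap 63.5 F [ 0.3  0.5 -1.7] j6 0.87
scene cru 1013 [526.2 -52.3 162.1] axis [-0.015  0.001] deg 0.8 dir 174.7 cost 0.44
side cru 1114 [524.9 -51.8 159.8] axis [-0.004 -0.   ] deg 0.2 dir -178.5 cost 0.78
wrist cru 14174 [523.5 -53.  158.5] axis [ 0.009 -0.012] deg 0.8 dir -53.8 cost 0.63
t=19.68 grasp [526.3 -51.4 201. ] yang -61.61 tilt [-0.0032  0.0009] d [-17.6 201.5  50.6] roll None gap 63.4 F [ 0.  -0.5 -2.8] j6 0.87
```

Emit:
arm_command([
  [50,-0.0035,0.04,0,0],
  [50,-0.0035,0.04,0,0],
  [50,-0.0035,0.04,0,0],
  [50,-0.0035,0.04,0,0],
  [50,-0.0033,0.039,0,0],
  [50,0,0,0.03,0],
  [50,0,0,0.015,0],
  [50,0,0,0,0],
  [50,0,0,0,0],
])

```text
time_s: 20.8
tcp_pos: [606.7, -234.4, 339.3]
orientation: [0.0, 0.969, 0.246, 0.0]
force: [-0.0, 0.0, -2.0]
finger_gap: 63.3
finger_force: 20.0
```

```bash
cat > m2.py <<'E'
from h import *
import sys
zb=float(sys.argv[1]);go(606,-237,zb+43)
T=[]
for n in ['scene','side','wrist']:
    c=snap(n,n+'10'); W=(fish if n=='wrist' else cloud)(c)
    print(n,end=' '); b=cru(W,(604.5,-236),max(66,zb-14),zb+42,zb,43)
    p=W[sel(W,(604.5,-236),50,39,43.5)]; q=annfit(p,34.5,38.5) if len(p)>20 else [np.nan]*2
    p=W[sel(W,(604.5,-236),34,59,65.5)]; s=annfit(p,22,32) if len(p)>20 else [np.nan]*2
    print('  rim',np.round(q,1),'ring',np.round(s,1),len(p))
E
python3 m2.py 112
```

```text
t=20.80 grasp [ 606.8 -234.4  158.9] yang -61.57 tilt [ 0.0008 -0.0003] d [-1.9  1.9  3.9] roll None gap 63.3 F [-0.  0. -2.] j6 0.62
scene cru 895 [ 603.6 -235.1  113.3] axis [-0.002 -0.007] deg 0.4 dir -104.2 cost 0.29
  rim [ 605.1 -236.6] ring [ 604.  -235.4] 222
side cru 743 [ 604.  -234.3  116.1] axis [-0.014  0.103] deg 5.9 dir 97.8 cost 0.68
  rim [ 605.  -237.1] ring [ 604.5 -234.2] 178
wrist cru 10721 [ 608.9 -233.1  116.7] axis [-0.001 -0.02 ] deg 1.2 dir -92.1 cost 0.56
  rim [ 604.2 -238.1] ring [ 605.1 -237.2] 1151
```

Emit:
arm_command([
  [50,0.0005,0,0.012,0],
  [50,0,0,0.008,0],
  [50,0,0,0.003,0],
  [50,0,0,0.002,0],
  [50,0,0,0,0],
])

```text
time_s: 21.58
tcp_pos: [607.0, -234.7, 313.6]
orientation: [-0.0, 0.969, 0.245, 0.0]
force: [0.6, 1.3, -1.9]
finger_gap: 63.4
finger_force: 20.0
```

```bash
python3 m2.py 88.5
```

```text
t=21.57 grasp [ 607.  -234.7  133.2] yang -61.61 tilt [-0.      0.0002] d [-2.   1.6  1.7] roll None gap 63.4 F [ 0.6  1.3 -1.9] j6 0.62
scene cru 862 [ 603.7 -235.1   88.7] axis [-0.003 -0.012] deg 0.7 dir -101.8 cost 0.32
  rim [ 605.9 -237.4] ring [ 604.2 -234.9] 150
side cru 754 [ 604.1 -234.7   89.6] axis [0.008 0.045] deg 2.6 dir 79.4 cost 0.74
  rim [ 604.3 -237.1] ring [ 604.5 -235.4] 124
wrist cru 13824 [ 604.  -236.4   90. ] axis [ 0.005 -0.01 ] deg 0.6 dir -62.8 cost 0.55
  rim [ 604.2 -237.9] ring [ 605.9 -236.9] 748
```

Emit:
arm_command([
  [50,0.0004,0,0.001,0],
  [50,0,0,0.001,0],
  [50,0,0,0.001,0],
  [50,0,0,0.0005,0],
  [50,0,0,0,0],
])

```text
time_s: 22.35
tcp_pos: [607.4, -234.6, 310.6]
orientation: [0.0, 0.969, 0.245, 0.0]
force: [-0.3, -1.6, 0.1]
finger_gap: 63.3
finger_force: 20.0
```

```bash
python3 m2.py 85
```

```text
t=22.35 grasp [ 607.6 -234.7  130.2] yang -61.62 tilt [ 0.0009 -0.0005] d [-2.5  1.3  2.2] roll None gap 63.3 F [-0.3 -1.6  0.1] j6 0.62
scene cru 860 [ 604.6 -235.    85.5] axis [-0.007 -0.02 ] deg 1.2 dir -108.6 cost 0.34
  rim [ 605.6 -237.3] ring [ 603.5 -234.2] 136
side cru 755 [ 604.3 -234.5   86.3] axis [-0.005  0.004] deg 0.4 dir 137.2 cost 0.76
  rim [ 604.9 -236.7] ring [ 604.9 -234.1] 105
wrist cru 13757 [ 604.4 -236.3   86.6] axis [ 0.005 -0.009] deg 0.6 dir -61.8 cost 0.54
  rim [ 604.1 -237.9] ring [ 606.1 -236.7] 612
```

Emit:
arm_command([
  [50,0,0,0.0005,0],
  [50,0,0,0.0005,0],
  [50,0,0,0,0],
], grip_force=6)

```text
time_s: 22.88
tcp_pos: [607.4, -234.7, 310.2]
orientation: [0.001, 0.969, 0.245, 0.001]
force: [-0.3, -2.4, 4.2]
finger_gap: 63.9
finger_force: 6.0
```

Emit:
arm_command([
  [68,0,0,0,0],
  [70,0,0,0,0],
  [75,0,0,0,0],
  [80,0,0,0,0],
  [80,0,0,0,0],
])

```text
time_s: 23.5
tcp_pos: [607.3, -234.1, 308.3]
orientation: [-0.001, 0.969, 0.245, -0.0]
force: [0.2, 0.3, 0.7]
finger_gap: 75.2
finger_force: 0.0
```

```bash
python3 m2.py 85
```

```text
t=23.50 grasp [ 607.  -233.9  127.9] yang -61.60 tilt [-0.0013  0.0013] d [-2.4  2.2 -0.1] roll None gap 75.2 F [0.2 0.3 0.7] j6 0.62
scene cru 792 [ 604.4 -236.2   84.7] axis [ 0.001 -0.054] deg 3.1 dir -88.5 cost 0.29
  rim [ 605.8 -237.3] ring [ 603.6 -234.8] 143
side cru 709 [ 604.6 -235.5   86.3] axis [ 0.014 -0.028] deg 1.8 dir -63.7 cost 0.79
  rim [ 604.5 -236.9] ring [ 604.7 -234.1] 119
wrist cru 14129 [ 604.6 -237.6   85.8] axis [ 0.003 -0.039] deg 2.2 dir -86.1 cost 0.67
  rim [ 604.1 -237.8] ring [ 606.1 -236.6] 637
```

Emit:
arm_command([
  [100,0,0,0,0],
  [100,0,0,0,0],
  [100,0,0,-0.03,0],
  [100,0,0,-0.05,0],
  [100,0,0,-0.02,0],
  [100,0,0,0,0],
])

```text
time_s: 24.4
tcp_pos: [607.4, -234.5, 412.0]
orientation: [0.002, 0.969, 0.245, 0.002]
force: [0.3, -0.6, 0.1]
finger_gap: 93.8
finger_force: 0.0
```

```bash
python3 m2.py 85; python3 - <<'E'
from h import *
# mouth rim plane fit per view, with bench-plane bias check
for n in ['scene','side','wrist']:
    W=(fish if n=='wrist' else cloud)(load(n+'10'))
    p=W[sel(W,(604.5,-238),34,118,130)]; 
    A=np.c_[p[:,0]-604,p[:,1]+238,np.ones(len(p))];w=np.ones(len(p))
    for _ in range(20):
        s=np.linalg.lstsq(A*w[:,None],p[:,2]*w,rcond=None)[0]; w=1/np.maximum(.5,abs(A@s-p[:,2]))**.5
    print(n,len(p),'normal',(-s[:2]).round(3),s[2].round(1),'centre',annfit(p,27,32))
E
```

```text
t=24.40 grasp [ 608.3 -234.9  231.6] yang -61.61 tilt [ 0.0049 -0.0023] d [ -3.4   0.3 103.6] roll None gap 93.8 F [ 0.3 -0.6  0.1] j6 0.62
scene cru 1155 [ 604.6 -236.2   84.9] axis [-0.002 -0.048] deg 2.8 dir -92.3 cost 0.40
  rim [ 605.5 -237.4] ring [ 603.4 -235. ] 139
side cru 832 [ 604.7 -235.5   85.2] axis [-0.017 -0.033] deg 2.1 dir -116.8 cost 0.58
  rim [ 604.7 -237.1] ring [ 604.9 -234.5] 105
wrist cru 6007 [ 604.6 -237.3   85.8] axis [ 0.004 -0.045] deg 2.6 dir -85.0 cost 0.47
  rim [ 604.2 -237.9] ring [ 605.2 -237.2] 217
scene 290 normal [-0.004 -0.028] 122.8 centre [ 603.74215416 -236.72943635]
side 179 normal [-0.005 -0.038] 122.2 centre [ 604.30559855 -235.71934556]
wrist 1846 normal [-0.006 -0.052] 124.6 centre [ 604.93623425 -238.94853917]
```

Emit:
arm_command([
  [100,0,0,0,9.5],
  [100,0,0,0,9.5],
  [100,0,0,0,9.4],
  [100,0,-0.007,0,0],
  [100,0,0,0.05,0],
  [100,0,0,0.03,0],
  [100,0,0,0.018,0],
  [100,0,0,0,0],
])

```text
time_s: 25.55
tcp_pos: [607.1, -227.1, 309.0]
orientation: [-0.001, 1.0, 0.001, -0.002]
force: [0.1, 0.3, -0.4]
finger_gap: 94.2
finger_force: 0.0
```

```bash
python3 m2.py 85
```

```text
t=25.55 grasp [ 606.4 -226.8  128.6] yang -89.94 tilt [-0.0036  0.0019] d [-0.4 10.2  0.6] roll None gap 94.2 F [ 0.1  0.3 -0.4] j6 1.12
scene cru 1066 [ 604.5 -236.4   85. ] axis [-0.005 -0.047] deg 2.7 dir -96.6 cost 0.54
  rim [ 605.6 -237.5] ring [ 604.  -234.4] 137
side cru 684 [ 604.8 -235.4   85.1] axis [ 0.006 -0.036] deg 2.1 dir -80.6 cost 0.57
  rim [ 604.9 -236.6] ring [ 604.9 -234.5] 107
wrist cru 13231 [ 604.6 -237.5   85.8] axis [ 0.002 -0.049] deg 2.8 dir -87.9 cost 0.49
  rim [ 604.1 -237.8] ring [ 605.7 -237.2] 625
```

Emit:
arm_command([
  [100,0,-0.001,0,0],
  [100,0,-0.001,0,0],
  [100,0,-0.001,0,0],
  [100,0,-0.001,0,0],
  [100,0,0,0,0],
])

```text
time_s: 26.32
tcp_pos: [607.4, -223.5, 311.2]
orientation: [0.0, 1.0, -0.0, 0.0]
force: [-0.6, -0.8, 0.3]
finger_gap: 93.8
finger_force: 0.2
```

```bash
python3 m2.py 85
```

```text
t=26.32 grasp [ 607.4 -223.5  130.8] yang -90.01 tilt [ 0.0002 -0.0002] d [-1.4 13.5  2.8] roll None gap 93.8 F [-0.6 -0.8  0.3] j6 1.13
scene cru 1108 [ 604.5 -236.4   85.4] axis [-0.009 -0.04 ] deg 2.3 dir -102.6 cost 0.46
  rim [ 605.8 -237.3] ring [ 603.8 -235. ] 132
side cru 690 [ 604.8 -235.6   85. ] axis [-0.011 -0.031] deg 1.9 dir -109.4 cost 0.61
  rim [ 604.4 -236.9] ring [ 604.5 -234.5] 108
wrist cru 13425 [ 604.6 -237.5   85.8] axis [ 0.003 -0.043] deg 2.5 dir -86.5 cost 0.46
  rim [ 604.1 -237.7] ring [ 605.7 -237.1] 630
```

Just touching (finger force 0.2). Push 1.5 mm more.

Emit:
arm_command([
  [100,0,-0.0005,0,0],
  [100,0,-0.0005,0,0],
  [100,0,-0.0005,0,0],
  [100,0,0,0,0],
])

```text
time_s: 26.98
tcp_pos: [607.4, -222.3, 311.7]
orientation: [0.001, 1.0, -0.0, 0.0]
force: [-0.6, -2.3, 1.8]
finger_gap: 94.1
finger_force: 1.2
```

```bash
python3 m2.py 85
```

```text
t=26.98 grasp [ 607.5 -222.5  131.3] yang -90.03 tilt [ 0.0007 -0.0011] d [-1.5 14.5  3.3] roll None gap 94.1 F [-0.6 -2.3  1.8] j6 1.13
scene cru 1113 [ 604.6 -236.    85.3] axis [-0.005 -0.032] deg 1.8 dir -98.2 cost 0.48
  rim [ 605.9 -237.2] ring [ 603.5 -234.2] 136
side cru 688 [ 604.7 -235.3   85.6] axis [-0.012 -0.022] deg 1.4 dir -119.5 cost 0.56
  rim [ 604.8 -237. ] ring [ 604.4 -234.7] 109
wrist cru 13396 [ 604.6 -237.    86.1] axis [ 0.004 -0.028] deg 1.6 dir -82.7 cost 0.46
  rim [ 604.1 -237.8] ring [ 605.9 -237.3] 629
```

Emit:
arm_command([
  [100,0,-0.0005,0,0],
  [100,0,-0.0005,0,0],
  [100,0,0,0,0],
])

```text
time_s: 27.5
tcp_pos: [607.4, -221.0, 311.2]
orientation: [0.0, 1.0, -0.0, 0.0]
force: [0.5, -3.0, 1.5]
finger_gap: 94.2
finger_force: 1.2
```

```bash
python3 m2.py 85
```

```text
t=27.50 grasp [ 607.4 -221.   130.8] yang -90.01 tilt [ 0.0002 -0.0001] d [-1.4 16.   2.8] roll None gap 94.2 F [ 0.5 -3.   1.5] j6 1.13
scene cru 1111 [ 604.5 -235.    85.6] axis [-0.005 -0.016] deg 1.0 dir -108.5 cost 0.48
  rim [ 605.9 -237. ] ring [ 603.5 -234.4] 135
side cru 688 [ 604.7 -234.6   85.6] axis [-0.007 -0.005] deg 0.5 dir -143.5 cost 0.56
  rim [ 604.5 -236.8] ring [ 604.3 -234.3] 107
wrist cru 13473 [ 604.5 -236.3   86.4] axis [ 0.002 -0.012] deg 0.7 dir -79.9 cost 0.46
  rim [ 604.1 -237.7] ring [ 605.7 -237. ] 647
```

Emit:
arm_command([
  [100,0,0.001,0,0],
  [100,0,0.002,0,0],
  [100,0,0.006,0,0],
  [100,0,0,0,0],
  [100,0,0,-0.04,0],
  [100,0,0,-0.05,0],
  [100,0,0,0,0],
  [100,0,0,0,0],
])

```text
time_s: 28.65
tcp_pos: [607.3, -229.9, 400.5]
orientation: [-0.0, 1.0, -0.0, -0.0]
force: [-1.1, -0.3, -1.3]
finger_gap: 94.0
finger_force: 0.0
```

```bash
python3 m2.py 85
```

```text
t=28.65 grasp [ 607.2 -229.7  220.1] yang -90.01 tilt [-0.0006  0.0007] d [-1.1  7.3 92.1] roll None gap 94.0 F [-1.1 -0.3 -1.3] j6 1.12
scene cru 1148 [ 604.7 -236.1   84.7] axis [-0.007 -0.038] deg 2.2 dir -100.5 cost 0.39
  rim [ 605.3 -237.6] ring [ 603.8 -235. ] 144
side cru 835 [ 604.6 -235.7   85. ] axis [ 0.003 -0.027] deg 1.5 dir -83.5 cost 0.59
  rim [ 604.9 -236.7] ring [ 604.3 -234.4] 112
wrist cru 6390 [ 604.6 -237.5   85.9] axis [ 0.009 -0.031] deg 1.8 dir -72.9 cost 0.49
  rim [ 604.3 -237.6] ring [ 605.5 -237.4] 248
```

Emit:
arm_command([
  [100,0,0,0.05,0],
  [100,0,0,0.04,0],
  [100,0,-0.003,0,0],
  [100,0,-0.003,0,0],
  [100,0,-0.001,0,0],
  [100,0,-0.001,0,0],
  [100,0,-0.001,0,0],
  [100,0,-0.001,0,0],
  [100,0,0,0,0],
])

```text
time_s: 29.92
tcp_pos: [607.4, -220.3, 311.7]
orientation: [0.001, 1.0, -0.0, 0.0]
force: [-0.5, -2.9, 1.2]
finger_gap: 93.9
finger_force: 1.2
```

```bash
python3 m2.py 85
```

```text
t=29.93 grasp [ 607.5 -220.5  131.3] yang -90.03 tilt [ 0.0009 -0.001 ] d [-1.5 16.5  3.3] roll None gap 93.9 F [-0.5 -2.9  1.2] j6 1.14
scene cru 1123 [ 604.4 -235.1   85.8] axis [-0.009 -0.001] deg 0.5 dir -175.1 cost 0.47
  rim [ 605.6 -237.3] ring [ 603.7 -234.5] 133
side cru 687 [ 604.4 -234.5   85.8] axis [-0.01   0.005] deg 0.6 dir 152.9 cost 0.55
  rim [ 604.6 -236.5] ring [ 604.5 -234.8] 105
wrist cru 13407 [ 604.3 -236.2   86.5] axis [0.006 0.002] deg 0.4 dir 18.6 cost 0.46
  rim [ 604.  -237.9] ring [ 605.6 -236.7] 660
```

Emit:
arm_command([
  [100,0,-0.0005,0,0],
  [100,0,-0.0005,0,0],
  [100,0,0,0,0],
])

```text
time_s: 30.45
tcp_pos: [607.3, -219.0, 311.1]
orientation: [0.0, 1.0, -0.0, -0.0]
force: [0.5, -3.0, 2.4]
finger_gap: 93.9
finger_force: 1.4
```

```bash
python3 m2.py 85
```

```text
t=30.45 grasp [ 607.3 -219.   130.7] yang -90.02 tilt [-0.0001 -0.0001] d [-1.3 18.   2.7] roll None gap 93.9 F [ 0.5 -3.   2.4] j6 1.14
scene cru 1109 [ 604.3 -233.9   86.4] axis [-0.006  0.01 ] deg 0.7 dir 120.4 cost 0.46
  rim [ 605.4 -237. ] ring [ 603.8 -234.2] 134
side cru 681 [ 604.3 -233.6   86.2] axis [0.001 0.023] deg 1.3 dir 86.8 cost 0.54
  rim [ 604.5 -236.3] ring [ 604.4 -233.3] 107
wrist cru 13390 [ 604.2 -235.1   86.8] axis [0.011 0.009] deg 0.8 dir 38.2 cost 0.48
  rim [ 604.1 -237.7] ring [ 605.4 -236.1] 614
```

Emit:
arm_command([
  [100,0,-0.0005,0,0],
  [100,0,-0.0005,0,0],
  [100,0,0,0,0],
  [100,0,0.01,0,0],
  [100,0,0,0,0],
  [100,0,0,0,0],
])

```text
time_s: 31.35
tcp_pos: [607.3, -227.8, 310.4]
orientation: [-0.001, 1.0, -0.0, -0.001]
force: [0.1, 0.6, -0.0]
finger_gap: 94.4
finger_force: 0.0
```

```bash
python3 m2.py 85
```

```text
t=31.35 grasp [ 607.1 -227.5  130. ] yang -90.02 tilt [-0.0011  0.0017] d [-1.1  9.5  2. ] roll None gap 94.4 F [ 0.1  0.6 -0. ] j6 1.12
scene cru 1074 [ 604.6 -235.6   86.7] axis [-0.007 -0.005] deg 0.5 dir -147.0 cost 0.70
  rim [ 605.2 -237.3] ring [ 603.9 -234.3] 137
side cru 697 [ 604.4 -235.7   85.1] axis [0.012 0.038] deg 2.3 dir 72.8 cost 0.59
  rim [ 605.  -236.6] ring [ 604.7 -234.2] 112
wrist cru 13484 [ 604.3 -237.2   85.7] axis [0.019 0.014] deg 1.4 dir 36.2 cost 0.55
  rim [ 604.  -237.7] ring [ 605.2 -236.8] 635
```

Emit:
arm_command([
  [100,0,0,-0.04,0],
  [100,0,0,-0.06,0],
  [100,0,0,-0.04,0],
  [100,0,0,0,0],
  [100,0,0,0,0],
  [100,0,0,0,0],
])

```text
time_s: 32.25
tcp_pos: [607.4, -228.0, 448.2]
orientation: [-0.001, 1.0, -0.0, -0.002]
force: [0.3, -0.1, 0.1]
finger_gap: 93.7
finger_force: 0.0
```

```bash
python3 m2.py 85; python3 - <<'E'
from h import *
a=[cv2.resize(load(n)['color'][y:y+120,x:x+140],None,fx=2.8,fy=2.8) for n,x,y in (('scene10',330,130),('side10',280,150),('wrist10',200,120))]
a.append(np.zeros_like(a[0])); a[3]=cv2.resize(load('scene10')['color'],(a[0].shape[1],a[0].shape[0]))
cv2.imwrite('pics/fin.png',np.vstack([np.hstack(a[:2]),np.hstack(a[2:])])[:,:,::-1])
E
```

```text
t=32.25 grasp [ 606.6 -227.6  267.8] yang -90.01 tilt [-0.0045  0.0023] d [  0.    9.8 139.7] roll None gap 93.7 F [ 0.3 -0.1  0.1] j6 1.12
scene cru 1158 [ 604.4 -235.8   85.1] axis [0.006 0.01 ] deg 0.7 dir 60.2 cost 0.43
  rim [ 605.2 -237.7] ring [ 603.8 -234.2] 140
side cru 848 [ 604.3 -235.3   85.1] axis [0.006 0.037] deg 2.1 dir 80.6 cost 0.59
  rim [ 604.9 -236.7] ring [ 604.7 -234.2] 114
wrist cru 4567 [ 604.4 -236.9   85.8] axis [0.019 0.011] deg 1.3 dir 29.9 cost 0.53
  rim [ 603.9 -237.6] ring [ 605.4 -237.2] 158
```

View pics/fin.png

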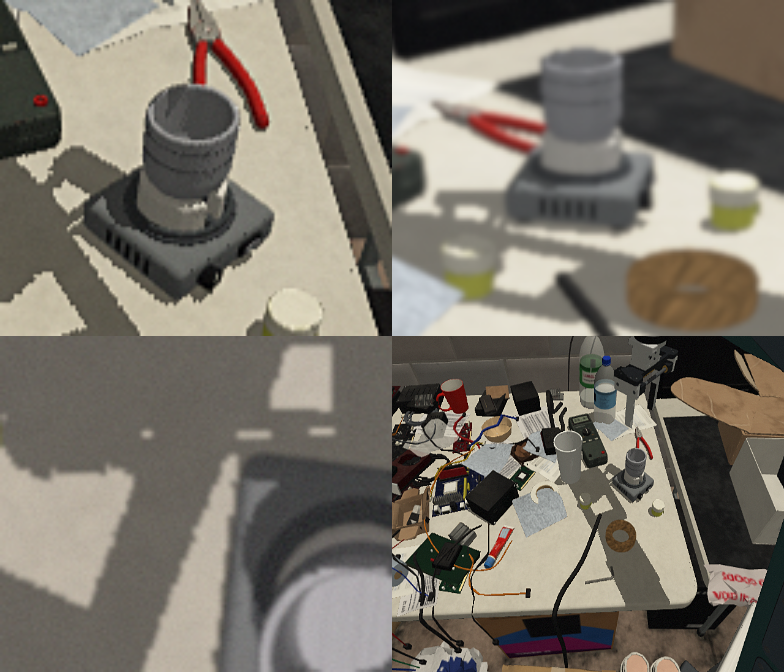

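The final views show the crucible standing upright and centred in the ring (scene crop (190,140)), within about 1 degree of level. The ring is still over the key at (212,210), and the pots, hex key, tape, beaker and glue tube look undisturbed.

```bash
python3 -c "
from cell import r
print(r.sign_off())"
```

```text
the job is handed in; nothing more can be done
None
```

The job is handed in at about 32 s: the ring lies flat in the seat with its slot over the key, and the crucible stands centred in it, mouth up, at 0.7–2.1° of lean depending on the camera; the sign-off returned no verdict.

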